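# Throw an interlocked bench supply switch bank

## Robot

A 6-joint arm with a two-finger parallel gripper is mounted at the origin on the work surface. World frame = base frame: x ahead of the robot, y to its left, z up, the work surface at z = 0. Lengths are in m, angles in degrees, forces in N, time in s.
With the tool pointing down it reaches from about 0.375 to 0.9 m from the base axis. Payload 3.1 kg.
Tool frame: the origin (TCP) lies at the very end of the fingers, on their centre line; the grasp point (between the pads) lies 19 mm behind it; z points along the fingers, y is the line along which they close (so a half turn about z gives the same grasp; the last joint's range is limited). The gripper opens to 87 mm and grips with 3 to 60 N. Pads are 19 mm wide; open, the fingers measure 117 mm over their backs; the gripper's body (75 mm by 190 mm) begins 51 mm behind the grasp point.
Start: joints at [-79.67, 30.224, 82.088, -0, 67.689, -10.227], TCP at [0.219, -0.585, 0.223] pointing down, gripper open.
Joint ranges: [-176.69, 176.69], [-43.24, 126.21], [12.49, 139.97], [-82, 262], [0, 151.66], [-163.58, 163.58]. Speed limits (degrees/s): [159.86, 159.86, 180, 180, 180, 180].

## Interface

Orientations are given as a 3x3 rotation matrix whose columns are the frame's x, y, z axes.
In Python, from rig import * gives the robot as it stands.
- The arm moves only by the tool jog_arm, never from a script. Its arguments are lists of equal length, an entry for each row: "delta_pos": the shift along the world's x, y, z in cm, a list of three; "turn": the turn about the world's z in degrees; "grip": the closure, from 0 (fully open) to 1 (shut). In form: {"delta_pos": [[x, y, z], ...], "turn": [turn, ...], "grip": [grip, ...]}. A call has 1 to 12 rows; each row is the pose to reach, as a shift and turn from the pose commanded when the call began; what a row does not reach only later rows make up. A row lasts 1/8 s, in which the tool goes at most 62.5 mm and 10.7 degrees, less where a joint would pass 70% of its speed; a pose out of reach is approached as far as the arm can. A call with a gripper value outside its range is refused whole. The fingers move at their own pace and stop on an object; the grip force is fixed at half the most. Time passes only in rows, so rows that repeat a pose let the fingers close. It gives the time, the measured TCP pose, the force, the opening and the grip force at its end, in the units of the state.
- read_state(): the state, without advancing time (a new reading comes with each control period).
- capture(name): name is "scene" or "top" or "wrist"; returns a dict with "color" (420x560x3 uint8, blue, green, red), "fovy" (degrees; the focal length in pixels is half the picture's height over the tangent of half this angle, whatever the lens; pixels are square), "cx", "cy" (the principal point, pixels), "k1" (the pictures are not rectified: a ray, as slopes to the right and down, at radius r is drawn at 1 + k1 r^2 times it, then the intrinsics apply), "camera_from_world" (4x4, takes a point from world to camera coordinates). Camera axes: x right, y up, looking along -z (the intrinsics and any distortion apply to the point x, -y, -z); pixel columns grow to the right and rows downward; lengths in m; the calibration is good to about 2 mm. A picture is of the moment at which its call begins. There is no depth.
- hand_in(): hands the job in; it is judged then, once.
The state is a dict: "time_s": time; "joint_positions": joint angles; "qvel": joint speeds; "tau": joint torques, N m; "position": TCP position; "tcp_rot": TCP orientation; "force": force on the tool from outside, world axes, zero at the start; "moment": the same for the moment, N m; "opening": opening from 0.0 (shut) to 1.0 (fully open); "grasp_force": force on a finger pad.
Only numpy, scipy, OpenCV 4.12 (cv2) and the standard library are available. Lean on these libraries where they do the work, as an engineer would, in place of code of your own. Each camera call takes 0.05 s, during which the arm holds its last target. There are 200 camera calls.

## Task

Switch on the bench supply: throw the three plain feed levers fully over to their stops, away from the robot, and then the T-handled main lever as well. The levers are interlocked in an order that is not marked and differs every time: a blocked lever only gives a little and then springs against you, so feel for it, push gently, never force one past 20 N, and go on to another. Leave all four levers fully over and the other things on the bench undisturbed.

Things in the scene. Friction and masses are not known exactly. Their poses are not given: they have to be found in the camera images.
- unit: white fixed switch unit: box 250 (x) x 330 (y) x 75 mm high, four levers in a row rising from slots in its top, sockets in the face nearest the robot. Origin on the table under the line of lever pivots (housing x -115 to +135 mm, y -168 to +162 mm); x points the way the levers are thrown, away from the robot; y to the robot's left. The hand must not push it or a lever with over 20 N.
- lever_1 (a joint): feed lever 1, at unit y +110 mm (robot's left end). Steel bar, black round-ended grip on top, 22 mm thick and 50 long; 115 mm from pivot to top. Pivot at unit x 0, 55 mm above the table, axis along unit y. Value (rad): 0.45 is upright, smaller leans to the robot, larger away; starts at 0 to 0.08. Home (fully over) is 0.80 or more; soft rubber stop from 0.88, hard stop 1.05. Stays where left.
- lever_2 (a joint): feed lever 2, at unit y +40 mm, just like lever 1. Forces on all four levers: when free, a steady 2 to 4 N at the grip moves it all the way to the rubber stop, which adds about 1 N per mm of grip travel. When blocked, it is as free up to 0.14 rad, then springs back with about 1.5 N more per mm of grip travel.
- lever_3 (a joint): feed lever 3, at unit y -30 mm, just like lever 1. Interlock: one feed lever is free at first; a second comes free when that one is home, the third when the second is home, the main lever when all three are home. Which feed lever is first, second or third is unmarked, hidden and differs every time: it is found only by feeling.
- main_lever (a joint): main lever, at unit y -115 mm (robot's right end). Same bar, pivot height, joint values, forces and stops as the feed levers, but its grip is a T: a black crossbar 22 mm thick and 74 mm long along unit y, centred 104 mm from the pivot. Blocked until the three feed levers are home.
- lever_1_grip (a point): point in the grip of feed lever 1, on the lever's centre line 95 mm from its pivot.
- lever_2_grip (a point): point in the grip of feed lever 2, on the lever's centre line 95 mm from its pivot.
- lever_3_grip (a point): point in the grip of feed lever 3, on the lever's centre line 95 mm from its pivot.
- main_lever_grip (a point): point on the main lever's centre line 95 mm from its pivot, just under the middle of the crossbar.
- spool: bystander: metal solder spool, 48 mm diameter, 28 mm high, standing on the unit's top behind the levers. Origin under its centre.
- relay: bystander: black relay block 22 x 30 x 20 mm on the unit's top behind the levers. Origin under its centre.
- glue_stick: bystander: glue stick, 30 mm diameter, 95 mm high, upright on the bench. Origin under its centre.
- board: bystander: small white circuit board 60 x 60 mm, 4 mm thick with parts to 12 mm high, flat on the bench. Origin under its centre.
- screwdriver: bystander: screwdriver lying on the bench at its right, some 200 mm long, red handle.
- parts_cup: bystander: small white bowl, 60 mm wide, 45 mm high. Origin under its centre.

How it is judged:
By the outcome, as a careful person would: the job done as asked, in the order asked, and still so for the second after the job is handed in, with the robot touching nothing.
It also fails if it takes over 72 s, if anything falls off the work surface, if the arm or the gripper's body presses on something with over 40 N, if the wrist force passes 120 N, or if a joint passes its speed limit or range.

## Working session

There is one attempt and no reset: what is moved stays moved. The work goes in short steps, Python scripts to look and compute and a tool call to move; the robot and the scene stay as the last step left them, time stands still between calls to the robot, and variables do not carry over. Pictures are saved under pics/ and viewed, at most 10 in all, crops included, and the job is handed in when it is done.

Besides the shell and the picture viewer there is one more tool, called after ">>>" by a JSON object that holds its "name" and its "arguments", one argument or row to a line. jog_arm: Moves the arm, as the interface text tells. Its arguments: {"type":"object","properties":{"delta_pos":{"type":"array"},"turn":{"type":"array"},"grip":{"type":"array"}},"required":["delta_pos","turn","grip"]}

```bash
mkdir -p pics; ls
cat > h.py <<'E'
from rig import *
import numpy as np, cv2
def snap(n,f):
    c=capture(n); cv2.imwrite('pics/'+f,c['color']); np.save('pics/'+f+'.npy',{k:c[k] for k in c if k!='color'},allow_pickle=True); return c
def cal(f): return np.load('pics/'+f+'.npy',allow_pickle=True).item()
def K(c):
    f=210/np.tan(np.radians(c['fovy'])/2); return np.array([[f,0,c['cx']],[0,f,c['cy']],[0,0,1.]]),np.array([c['k1'],0,0,0.])
def ray(c,u,v):
    k,d=K(c); p=cv2.undistortPoints(np.array([[[u,v]]],float),k,d)[0,0]
    T=np.linalg.inv(np.array(c['camera_from_world'])); return T[:3,3],T[:3,:3]@np.array([p[0],-p[1],-1])
def onz(c,u,v,z):
    o,d=ray(c,u,v); return o+d*(z-o[2])/d[2]
def proj(c,P):
    T=np.array(c['camera_from_world']); q=np.atleast_2d(P)@T[:3,:3].T+T[:3,3]
    k,d=K(c); return cv2.projectPoints((q*[1,-1,-1])[:,None],np.zeros(3),np.zeros(3),k,d)[0][:,0]
E
python3 - <<'E'
from h import *
a=snap('scene','s.png'); b=snap('top','t.png')
im=np.hstack([a['color'],b['color']])
for c in (a,b): print(c['fovy'],c['k1'],np.linalg.inv(np.array(c['camera_from_world']))[:3,3])
print(read_state()['tcp_rot'])
E
```

```text
pics
43.73306364218823 0.0018605196391823346 [ 1.57101078 -0.47332322  0.90991382]
45.31110376721362 -0.041752311553922616 [3.18410062e-01 1.31702147e-03 1.63748083e+00]
[[ 9.36298659e-01  3.51204617e-01 -3.71049562e-04]
 [ 3.51204669e-01 -9.36296799e-01  1.89321196e-03]
 [ 3.17492262e-04 -1.90292616e-03 -9.99998139e-01]]
```

View pics/s.png

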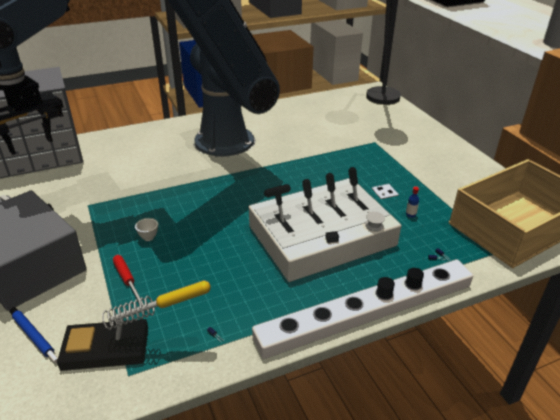

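View pics/t.png

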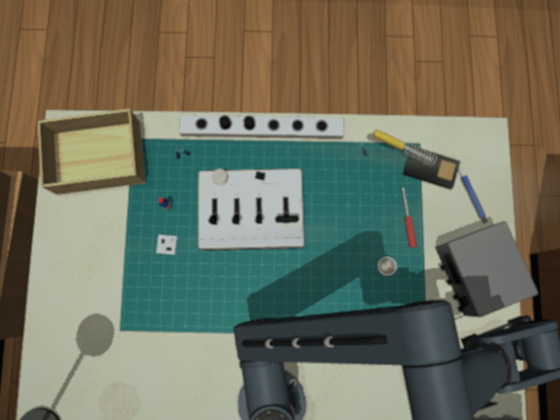

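The unit is at about columns 199–302, rows 169–248 in the top view, with the T-handle at (287,218). The spool is at (220,177) and the relay at (260,176). Next I'll enlarge a crop.

Run:
```python
from h import *
t=cv2.imread('pics/t.png')[160:255,190:310]; s=cv2.imread('pics/s.png')[160:280,240:410]
t=cv2.resize(t,None,fx=6,fy=6,interpolation=cv2.INTER_CUBIC); cv2.imwrite('pics/tc.png',t)
```

```text
(no output)
```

View pics/tc.png

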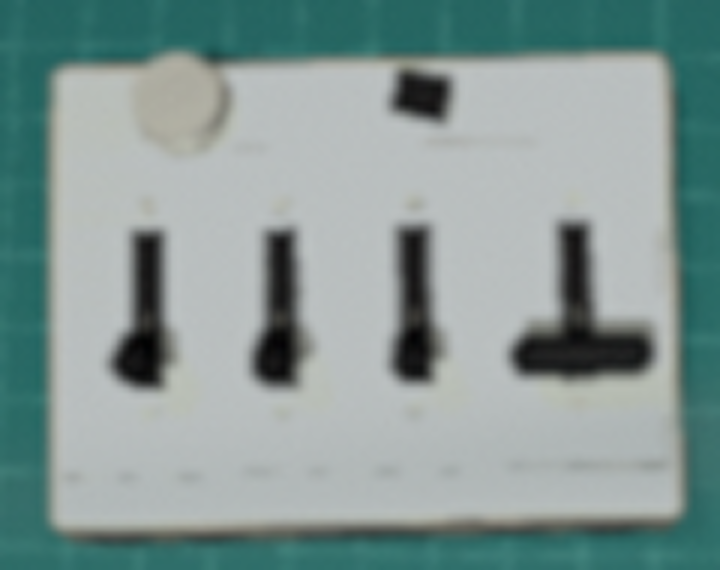

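```bash
cat >> h.py <<'E'
try:
    c=cal('t.png')
    W=np.array([onz(c,x/6+190-.4,y/6+160-.4,.075)[:2] for x,y in [(52,66),(668,55),(683,522),(50,530)]])
    U=np.array([[.135,.162],[.135,-.168],[-.115,-.168],[-.115,.162]])
    A=U-U.mean(0);B=W-W.mean(0); th=np.arctan2((A[:,0]*B[:,1]-A[:,1]*B[:,0]).sum(),(A*B).sum())
    R=np.array([[np.cos(th),-np.sin(th)],[np.sin(th),np.cos(th)]]); o=W.mean(0)-R@U.mean(0)
    def w(x,y): return R@[x,y]+o
except FileNotFoundError: pass
E
python3 - <<'E'
from h import *
print(W,np.degrees(th),o,'res mm',(U@R.T+o-W)*1000)
for y in (.11,.04,-.03,-.115): print(y,w(-.09,y),w(.02,y))
def lp(y,a,r): return [*w(r*np.sin(a-.45),y),.055+r*np.cos(a-.45)]
for n,x0,y0 in (('t.png',190,160),('s.png',0,0)):
    print(proj(cal(n),[lp(y,.04,.095) for y in (.11,.04,-.03,-.115)]).round(1).tolist())
p=proj(cal('t.png'),[lp(y,.04,.104) for y in (.11,.04,-.03,-.115)]); print(((p-[190,160]+.4)*6).round())
s=cv2.imread('pics/s.png');
for q in proj(cal('s.png'),[[*w(*u),.075] for u in U]+[lp(y,.04,.115) for y in (.11,.04,-.03,-.115)]): cv2.circle(s,tuple(int(round(v)) for v in q),1,(0,0,255),-1)
cv2.imwrite('pics/sc.png',cv2.resize(s[155:285,235:410],None,fx=4,fy=4,interpolation=cv2.INTER_CUBIC))
E
```

```text
[[ 0.71908872  0.24894238]
 [ 0.73096866 -0.0795721 ]
 [ 0.48119441 -0.08941035]
 [ 0.47116121  0.23906813]] 2.040807547531842 [0.59050276 0.082399  ] res mm [[ 0.55938653  0.16138804]
 [ 0.43116435 -1.11481997]
 [ 0.36399052 -0.1793884 ]
 [-1.35454141  1.13282033]]
0.11 [0.4966426  0.18912421] [0.60657283 0.19304145]
0.04 [0.49913539 0.11916861] [0.60906562 0.12308585]
-0.03 [0.50162818 0.04921301] [0.61155841 0.05313025]
-0.115 [ 0.50465514 -0.03573307] [ 0.61458537 -0.03181583]
[[211.7, 220.3], [235.0, 219.9], [258.2, 219.5], [286.5, 219.0]]
[[353.0, 173.3], [330.7, 179.2], [307.5, 185.4], [278.3, 193.1]]
[[131. 369.]
 [271. 366.]
 [411. 364.]
 [582. 361.]]
```

View pics/sc.png

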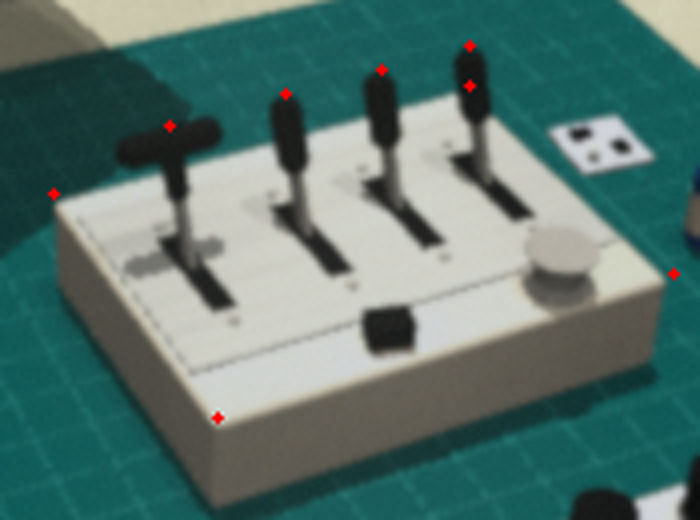

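The projected model lands on the pictured lever tops and housing corners, so the fit is good (yaw 2°). I'll move in front of lever 3 with the fingers closed.

>>> {"name": "jog_arm", "arguments": {
  "delta_pos": [
    [2.5,5.5,0],
    [5,11,0],
    [7.5,16.5,0],
    [10,22,0],
    [12.5,27.5,0],
    [15,33,0],
    [17.5,38.5,0],
    [20,44.5,0],
    [22.5,50.5,0],
    [25,56.5,0],
    [28.2,63.4,0],
    [28.2,63.4,0]
  ],
  "turn": [-5,-10,-15,-18.5,-18.5,-18.5,-18.5,-18.5,-18.5,-18.5,-18.5,-18.5],
  "grip": [1,1,1,1,1,1,1,1,1,1,1,1]
}}

```text
time_s: 1.6
position: [0.5022, 0.0521, 0.2223]
tcp_rot: [[0.999, 0.04, 0.0], [0.04, -0.999, 0.001], [0.0, -0.001, -1.0]]
force: [-0.3, -0.9, 0.2]
opening: 0.009
grasp_force: 0.0
```

>>> {"name": "jog_arm", "arguments": {
  "delta_pos": [
    [0,0,-4.5],
    [0,0,-9],
    [0,0,-9],
    [0,0,-9]
  ],
  "turn": [0,0,0,0],
  "grip": [1,1,1,1]
}}

```text
time_s: 2.1
position: [0.5023, 0.0487, 0.1334]
tcp_rot: [[0.999, 0.036, 0.001], [0.036, -0.999, -0.0], [0.001, 0.0, -1.0]]
force: [-0.0, 0.7, -0.2]
opening: 0.008
grasp_force: 0.0
```

>>> {"name": "jog_arm", "arguments": {
  "delta_pos": [
    [0.7,0,0],
    [1.4,0.05,0],
    [2.0,0.07,0],
    [2.5,0.09,0],
    [3.0,0.1,0],
    [3.0,0.1,0]
  ],
  "turn": [0,0,0,0,0,0],
  "grip": [1,1,1,1,1,1]
}}

```text
time_s: 2.85
position: [0.5309, 0.0497, 0.1323]
tcp_rot: [[0.999, 0.036, -0.002], [0.036, -0.999, -0.0], [-0.002, 0.0, -1.0]]
force: [-1.9, -0.8, 1.9]
opening: 0.008
grasp_force: 0.9
```

Run:
```python
from h import *
a=snap('wrist','w.png'); b=snap('scene','s2.png')
cv2.imwrite('pics/s2c.png',np.hstack([cv2.resize(b['color'][120:260,230:400],None,fx=2.3,fy=2.3),cv2.resize(a['color'],(400,322))])); print(read_state()['force'])
```

```text
[-1.00158452 -0.95759976  0.67531042]
```

View pics/s2c.png

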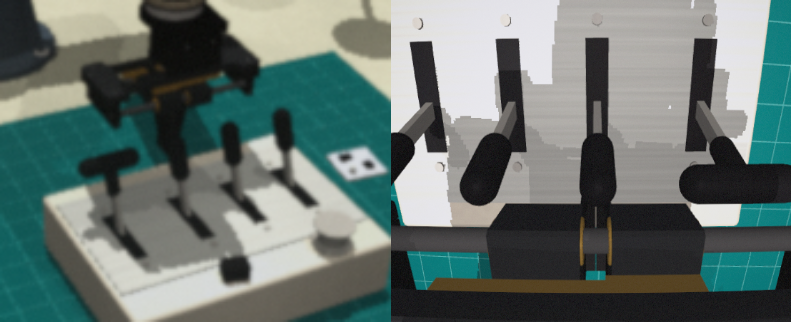

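The closed fingers sit centred behind lever 3 (wrist view, column ~597) and are just touching it. I'll keep pushing gently.

>>> {"name": "jog_arm", "arguments": {
  "delta_pos": [
    [0.3,0,0],
    [0.6,0,0],
    [0.8,0,0],
    [0.8,0,0]
  ],
  "turn": [0,0,0,0],
  "grip": [1,1,1,1]
}}

```text
time_s: 3.45
position: [0.5392, 0.0498, 0.1325]
tcp_rot: [[0.999, 0.036, -0.001], [0.036, -0.999, -0.0], [-0.001, 0.0, -1.0]]
force: [-3.2, -1.7, 2.9]
opening: 0.003
grasp_force: 2.0
```

>>> {"name": "jog_arm", "arguments": {
  "delta_pos": [
    [0.2,0,0],
    [0.4,0,0],
    [0.5,0,0],
    [0.5,0,0]
  ],
  "turn": [0,0,0,0],
  "grip": [1,1,1,1]
}}

```text
time_s: 3.95
position: [0.545, 0.0498, 0.1325]
tcp_rot: [[0.999, 0.036, 0.001], [0.036, -0.999, 0.0], [0.001, -0.0, -1.0]]
force: [-2.9, -1.1, 2.7]
opening: 0.002
grasp_force: 1.5
```

>>> {"name": "jog_arm", "arguments": {
  "delta_pos": [
    [0.2,0,0],
    [0.4,0,0],
    [0.6,0,0],
    [0.6,0,0]
  ],
  "turn": [0,0,0,0],
  "grip": [1,1,1,1]
}}

```text
time_s: 4.45
position: [0.5511, 0.0499, 0.1326]
tcp_rot: [[0.999, 0.036, 0.001], [0.036, -0.999, 0.0], [0.001, -0.0, -1.0]]
force: [-2.2, -0.9, 2.4]
opening: 0.003
grasp_force: 1.2
```

>>> {"name": "jog_arm", "arguments": {
  "delta_pos": [
    [0.2,0,0],
    [0.4,0,0],
    [0.4,0,0]
  ],
  "turn": [0,0,0],
  "grip": [1,1,1]
}}

```text
time_s: 4.82
position: [0.555, 0.0499, 0.1326]
tcp_rot: [[0.999, 0.036, 0.001], [0.036, -0.999, 0.0], [0.001, -0.0, -1.0]]
force: [-1.7, -0.6, 0.8]
opening: 0.004
grasp_force: 1.1
```

Lever 3 is free, since it has moved about 25 mm at 2 N. I'll throw it over.

>>> {"name": "jog_arm", "arguments": {
  "delta_pos": [
    [0.5,0.02,0],
    [1.0,0.03,0],
    [1.5,0.05,0],
    [2.0,0.07,0],
    [2.5,0.09,0],
    [3.0,0.1,0],
    [3.5,0.12,0],
    [4.0,0.14,0],
    [4.0,0.14,0]
  ],
  "turn": [0,0,0,0,0,0,0,0,0],
  "grip": [1,1,1,1,1,1,1,1,1]
}}

```text
time_s: 5.95
position: [0.5952, 0.0513, 0.1322]
tcp_rot: [[0.999, 0.036, 0.001], [0.036, -0.999, 0.0], [0.001, -0.0, -1.0]]
force: [-1.6, -0.9, -0.4]
opening: 0.0
grasp_force: 0.6
```

>>> {"name": "jog_arm", "arguments": {
  "delta_pos": [
    [0.3,0.0,0],
    [0.6,0.02,0],
    [0.9,0.03,0],
    [0.9,0.03,0]
  ],
  "turn": [0,0,0,0],
  "grip": [1,1,1,1]
}}

```text
time_s: 6.45
position: [0.6039, 0.0517, 0.1325]
tcp_rot: [[0.999, 0.036, 0.001], [0.036, -0.999, 0.0], [0.001, -0.0, -1.0]]
force: [-1.9, 0.2, -0.2]
opening: 0.005
grasp_force: 0.9
```

>>> {"name": "jog_arm", "arguments": {
  "delta_pos": [
    [0.3,0.0,0],
    [0.5,0.02,0],
    [0.5,0.02,0]
  ],
  "turn": [0,0,0],
  "grip": [1,1,1]
}}

```text
time_s: 6.82
position: [0.6089, 0.0517, 0.1326]
tcp_rot: [[0.999, 0.036, 0.001], [0.036, -0.999, -0.0], [0.001, 0.0, -1.0]]
force: [-1.9, -0.3, -0.9]
opening: 0.005
grasp_force: 1.0
```

>>> {"name": "jog_arm", "arguments": {
  "delta_pos": [
    [0.2,0.0,0],
    [0.4,0.01,0],
    [0.4,0.01,0]
  ],
  "turn": [0,0,0],
  "grip": [1,1,1]
}}

```text
time_s: 7.2
position: [0.611, 0.0518, 0.132]
tcp_rot: [[0.999, 0.036, -0.004], [0.036, -0.999, 0.0], [-0.004, -0.0, -1.0]]
force: [-5.6, -0.3, -0.5]
opening: 0.003
grasp_force: 2.3
```

>>> {"name": "jog_arm", "arguments": {
  "delta_pos": [
    [0.2,0.0,0],
    [0.3,0.01,0],
    [0.3,0.01,0]
  ],
  "turn": [0,0,0],
  "grip": [1,1,1]
}}

```text
time_s: 7.58
position: [0.6123, 0.0519, 0.1315]
tcp_rot: [[0.999, 0.036, -0.008], [0.036, -0.999, -0.0], [-0.008, -0.0, -1.0]]
force: [-7.7, -0.5, -0.6]
opening: 0.007
grasp_force: 3.2
```

Lever 3 is on its stop. I'll back off and go to lever 2.

>>> {"name": "jog_arm", "arguments": {
  "delta_pos": [
    [-4,-0.14,0],
    [-8,-0.3,0],
    [-11.4,-0.4,0],
    [-11.6,3.2,0],
    [-11.6,6.7,0],
    [-11.6,6.7,0],
    [-10.5,6.75,0],
    [-9.3,6.8,0],
    [-8.8,6.8,0],
    [-8.4,6.8,0],
    [-8.0,6.85,0],
    [-8.0,6.85,0]
  ],
  "turn": [0,0,0,0,0,0,0,0,0,0,0,0],
  "grip": [1,1,1,1,1,1,1,1,1,1,1,1]
}}

```text
time_s: 9.07
position: [0.5343, 0.1198, 0.1323]
tcp_rot: [[0.999, 0.036, -0.003], [0.036, -0.999, -0.001], [-0.003, 0.001, -1.0]]
force: [-3.9, -1.9, 2.0]
opening: 0.005
grasp_force: 2.0
```

>>> {"name": "jog_arm", "arguments": {
  "delta_pos": [
    [0.3,0.0,0],
    [0.6,0.02,0],
    [0.6,0.02,0]
  ],
  "turn": [0,0,0],
  "grip": [1,1,1]
}}

```text
time_s: 9.45
position: [0.5408, 0.1203, 0.1325]
tcp_rot: [[0.999, 0.036, -0.002], [0.036, -0.999, -0.0], [-0.002, 0.0, -1.0]]
force: [-4.2, -2.1, 3.8]
opening: 0.003
grasp_force: 2.5
```

>>> {"name": "jog_arm", "arguments": {
  "delta_pos": [
    [0.3,0.0,0],
    [0.5,0.02,0],
    [0.5,0.02,0]
  ],
  "turn": [0,0,0],
  "grip": [1,1,1]
}}

```text
time_s: 9.82
position: [0.5432, 0.1204, 0.1323]
tcp_rot: [[0.999, 0.036, -0.007], [0.036, -0.999, -0.001], [-0.007, 0.001, -1.0]]
force: [-8.8, -2.9, 7.8]
opening: 0.006
grasp_force: 4.7
```

Lever 2 springs back, so it is blocked. Next is lever 1.

>>> {"name": "jog_arm", "arguments": {
  "delta_pos": [
    [-2.5,0,0],
    [-4.9,-0.2,0],
    [-5.1,3.3,0],
    [-5.1,6.8,0],
    [-5.1,6.8,0],
    [-3.8,6.85,0],
    [-2.8,6.9,0],
    [-2.3,6.9,0],
    [-1.9,6.9,0],
    [-1.5,6.9,0],
    [-1.5,6.9,0]
  ],
  "turn": [0,0,0,0,0,0,0,0,0,0,0],
  "grip": [1,1,1,1,1,1,1,1,1,1,1]
}}

```text
time_s: 11.2
position: [0.5303, 0.1893, 0.1323]
tcp_rot: [[0.999, 0.036, -0.003], [0.036, -0.999, -0.001], [-0.003, 0.001, -1.0]]
force: [-3.3, -1.8, 1.4]
opening: 0.007
grasp_force: 1.9
```

>>> {"name": "jog_arm", "arguments": {
  "delta_pos": [
    [0.3,0.0,0],
    [0.6,0.02,0],
    [0.6,0.02,0]
  ],
  "turn": [0,0,0],
  "grip": [1,1,1]
}}

```text
time_s: 11.58
position: [0.5379, 0.1899, 0.1326]
tcp_rot: [[0.999, 0.036, 0.001], [0.036, -0.999, -0.0], [0.001, 0.0, -1.0]]
force: [-2.8, -1.2, 1.6]
opening: 0.009
grasp_force: 1.6
```

>>> {"name": "jog_arm", "arguments": {
  "delta_pos": [
    [0.3,0.0,0],
    [0.5,0.02,0],
    [0.5,0.02,0]
  ],
  "turn": [0,0,0],
  "grip": [1,1,1]
}}

```text
time_s: 11.95
position: [0.5431, 0.1903, 0.1326]
tcp_rot: [[0.999, 0.036, 0.001], [0.036, -0.999, 0.0], [0.001, -0.0, -1.0]]
force: [-2.0, -1.6, 2.2]
opening: 0.008
grasp_force: 1.4
```

>>> {"name": "jog_arm", "arguments": {
  "delta_pos": [
    [0.3,0.0,0],
    [0.6,0.02,0],
    [0.6,0.02,0]
  ],
  "turn": [0,0,0],
  "grip": [1,1,1]
}}

```text
time_s: 12.32
position: [0.5493, 0.1905, 0.1326]
tcp_rot: [[0.999, 0.036, 0.001], [0.036, -0.999, 0.0], [0.001, -0.0, -1.0]]
force: [-1.7, -1.1, 1.3]
opening: 0.005
grasp_force: 1.0
```

Lever 1 is free, so I'll throw it.

>>> {"name": "jog_arm", "arguments": {
  "delta_pos": [
    [0.6,0.02,0],
    [1.2,0.04,0],
    [1.8,0.06,0],
    [2.4,0.08,0],
    [3.0,0.1,0],
    [3.6,0.12,0],
    [4.2,0.14,0],
    [4.8,0.17,0],
    [5.2,0.18,0],
    [5.5,0.19,0],
    [5.5,0.19,0]
  ],
  "turn": [0,0,0,0,0,0,0,0,0,0,0],
  "grip": [1,1,1,1,1,1,1,1,1,1,1]
}}

```text
time_s: 13.7
position: [0.6038, 0.1924, 0.1324]
tcp_rot: [[0.999, 0.036, 0.0], [0.036, -0.999, 0.0], [0.0, -0.0, -1.0]]
force: [-3.1, -0.8, -0.7]
opening: 0.002
grasp_force: 1.1
```

>>> {"name": "jog_arm", "arguments": {
  "delta_pos": [
    [0.2,0.0,0],
    [0.4,0.01,0],
    [0.4,0.01,0]
  ],
  "turn": [0,0,0],
  "grip": [1,1,1]
}}

```text
time_s: 14.08
position: [0.6056, 0.1925, 0.132]
tcp_rot: [[0.999, 0.036, -0.004], [0.036, -0.999, -0.0], [-0.004, 0.0, -1.0]]
force: [-5.9, -0.3, -1.3]
opening: 0.005
grasp_force: 2.4
```

>>> {"name": "jog_arm", "arguments": {
  "delta_pos": [
    [0.2,0.0,0],
    [0.3,0.01,0],
    [0.3,0.01,0]
  ],
  "turn": [0,0,0],
  "grip": [1,1,1]
}}

```text
time_s: 14.45
position: [0.6069, 0.1925, 0.1315]
tcp_rot: [[0.999, 0.036, -0.008], [0.036, -0.999, -0.001], [-0.008, 0.0, -1.0]]
force: [-7.9, 0.0, -0.1]
opening: 0.007
grasp_force: 3.4
```

>>> {"name": "jog_arm", "arguments": {
  "delta_pos": [
    [-4,-0.14,0],
    [-8,-0.3,0],
    [-11.0,-0.4,0],
    [-11.0,-3.8,0],
    [-11.0,-7.3,0],
    [-11.0,-7.3,0],
    [-9.5,-7.3,0],
    [-8,-7.2,0],
    [-7.0,-7.2,0],
    [-6.5,-7.2,0],
    [-6.2,-7.2,0],
    [-6.2,-7.2,0]
  ],
  "turn": [0,0,0,0,0,0,0,0,0,0,0,0],
  "grip": [1,1,1,1,1,1,1,1,1,1,1,1]
}}

```text
time_s: 15.95
position: [0.5482, 0.1206, 0.1324]
tcp_rot: [[0.999, 0.036, -0.001], [0.036, -0.999, 0.0], [-0.001, -0.0, -1.0]]
force: [-2.6, -0.8, 1.4]
opening: 0.008
grasp_force: 1.1
```

>>> {"name": "jog_arm", "arguments": {
  "delta_pos": [
    [0.3,0.0,0],
    [0.4,0.02,0],
    [0.4,0.02,0]
  ],
  "turn": [0,0,0],
  "grip": [1,1,1]
}}

```text
time_s: 16.32
position: [0.5528, 0.1206, 0.1327]
tcp_rot: [[0.999, 0.036, 0.001], [0.036, -0.999, -0.0], [0.001, 0.0, -1.0]]
force: [-3.0, -1.7, 2.5]
opening: 0.004
grasp_force: 1.3
```

Lever 2 is free now.

>>> {"name": "jog_arm", "arguments": {
  "delta_pos": [
    [0.6,0.02,0],
    [1.2,0.04,0],
    [1.8,0.06,0],
    [2.4,0.08,0],
    [3.0,0.1,0],
    [3.6,0.12,0],
    [4.2,0.14,0],
    [4.8,0.17,0],
    [5.2,0.18,0],
    [5.5,0.19,0],
    [5.5,0.19,0]
  ],
  "turn": [0,0,0,0,0,0,0,0,0,0,0],
  "grip": [1,1,1,1,1,1,1,1,1,1,1]
}}

```text
time_s: 17.7
position: [0.6071, 0.1228, 0.1322]
tcp_rot: [[0.999, 0.036, -0.001], [0.036, -0.999, 0.0], [-0.001, -0.0, -1.0]]
force: [-4.4, -0.7, -0.4]
opening: 0.004
grasp_force: 1.5
```

>>> {"name": "jog_arm", "arguments": {
  "delta_pos": [
    [0.2,0.0,0],
    [0.4,0.01,0],
    [0.4,0.01,0]
  ],
  "turn": [0,0,0],
  "grip": [1,1,1]
}}

```text
time_s: 18.08
position: [0.6089, 0.1228, 0.1318]
tcp_rot: [[0.999, 0.036, -0.006], [0.036, -0.999, -0.0], [-0.006, -0.0, -1.0]]
force: [-7.3, -1.8, -1.5]
opening: 0.007
grasp_force: 2.8
```

>>> {"name": "jog_arm", "arguments": {
  "delta_pos": [
    [-4,-0.14,0],
    [-8,-0.3,0],
    [-11.2,-0.4,0],
    [-11,-5.5,0],
    [-10.7,-11,0],
    [-10.7,-15.9,0],
    [-10.7,-15.9,0],
    [-9.5,-15.8,0],
    [-8.6,-15.8,0],
    [-8.1,-15.8,0],
    [-7.6,-15.8,0],
    [-7.6,-15.8,0]
  ],
  "turn": [0,0,0,0,0,0,0,0,0,0,0,0],
  "grip": [1,1,1,1,1,1,1,1,1,1,1,1]
}}

```text
time_s: 19.58
position: [0.5351, -0.0345, 0.1323]
tcp_rot: [[0.999, 0.037, -0.001], [0.037, -0.999, 0.001], [-0.001, -0.001, -1.0]]
force: [-1.3, 0.8, -0.5]
opening: 0.005
grasp_force: 0.4
```

>>> {"name": "jog_arm", "arguments": {
  "delta_pos": [
    [0.4,0.0,0],
    [0.8,0.02,0],
    [0.8,0.02,0]
  ],
  "turn": [0,0,0],
  "grip": [1,1,1]
}}

```text
time_s: 19.95
position: [0.5438, -0.035, 0.1326]
tcp_rot: [[0.999, 0.036, 0.0], [0.036, -0.999, 0.0], [0.0, -0.0, -1.0]]
force: [-2.8, 0.9, 2.0]
opening: 0.006
grasp_force: 1.5
```

>>> {"name": "jog_arm", "arguments": {
  "delta_pos": [
    [0.3,0.0,0],
    [0.6,0.02,0],
    [0.6,0.02,0]
  ],
  "turn": [0,0,0],
  "grip": [1,1,1]
}}

```text
time_s: 20.32
position: [0.5504, -0.0351, 0.1327]
tcp_rot: [[0.999, 0.036, 0.002], [0.036, -0.999, -0.0], [0.002, 0.0, -1.0]]
force: [-2.9, -0.4, 1.6]
opening: 0.006
grasp_force: 1.1
```

>>> {"name": "jog_arm", "arguments": {
  "delta_pos": [
    [0.3,0.0,0],
    [0.6,0.02,0],
    [0.6,0.02,0]
  ],
  "turn": [0,0,0],
  "grip": [1,1,1]
}}

```text
time_s: 20.7
position: [0.5563, -0.0348, 0.1326]
tcp_rot: [[0.999, 0.036, 0.001], [0.036, -0.999, -0.0], [0.001, 0.0, -1.0]]
force: [-1.2, 0.3, 1.6]
opening: 0.007
grasp_force: 0.9
```

>>> {"name": "jog_arm", "arguments": {
  "delta_pos": [
    [0.6,0.02,0],
    [1.2,0.04,0],
    [1.8,0.06,0],
    [2.4,0.08,0],
    [3.0,0.1,0],
    [3.6,0.12,0],
    [4.2,0.14,0],
    [4.8,0.17,0],
    [5.2,0.18,0],
    [5.5,0.19,0],
    [5.5,0.19,0]
  ],
  "turn": [0,0,0,0,0,0,0,0,0,0,0],
  "grip": [1,1,1,1,1,1,1,1,1,1,1]
}}

```text
time_s: 22.08
position: [0.6111, -0.0328, 0.1327]
tcp_rot: [[0.999, 0.036, 0.001], [0.036, -0.999, -0.0], [0.001, 0.0, -1.0]]
force: [-1.1, -0.1, -0.4]
opening: 0.007
grasp_force: 0.7
```

>>> {"name": "jog_arm", "arguments": {
  "delta_pos": [
    [0.3,0.0,0],
    [0.5,0.01,0],
    [0.5,0.01,0]
  ],
  "turn": [0,0,0],
  "grip": [1,1,1]
}}

```text
time_s: 22.45
position: [0.6157, -0.0327, 0.1326]
tcp_rot: [[0.999, 0.036, 0.0], [0.036, -0.999, -0.0], [0.0, 0.0, -1.0]]
force: [-2.5, 0.1, -0.7]
opening: 0.005
grasp_force: 1.0
```

>>> {"name": "jog_arm", "arguments": {
  "delta_pos": [
    [0.2,0.0,0],
    [0.4,0.01,0],
    [0.4,0.01,0]
  ],
  "turn": [0,0,0],
  "grip": [1,1,1]
}}

```text
time_s: 22.82
position: [0.6179, -0.0325, 0.1319]
tcp_rot: [[0.999, 0.036, -0.004], [0.036, -0.999, 0.0], [-0.004, -0.0, -1.0]]
force: [-5.9, 0.2, -0.2]
opening: 0.004
grasp_force: 2.2
```

On the stop. A touch more, then back off and look.

>>> {"name": "jog_arm", "arguments": {
  "delta_pos": [
    [0.2,0,0],
    [0.2,0,0],
    [-4,-0.14,0],
    [-8,-0.3,0],
    [-12,-0.4,0],
    [-15,-0.5,4],
    [-18,-4,9],
    [-18,-10,9],
    [-18,-15,9],
    [-18,-20,9],
    [-18,-20,9]
  ],
  "turn": [0,0,0,0,0,0,0,0,0,0,0],
  "grip": [1,1,1,1,1,1,1,1,1,1,1]
}}

```text
time_s: 24.2
position: [0.4421, -0.238, 0.2239]
tcp_rot: [[0.999, 0.031, 0.007], [0.031, -1.0, -0.006], [0.007, 0.006, -1.0]]
force: [0.1, 0.1, 0.3]
opening: 0.004
grasp_force: 0.0
```

Run:
```python
from h import *
b=snap('scene','s3.png'); a=snap('top','t3.png')
s=b['color'].copy()
def lp(y,a,r): return [*w(r*np.sin(a-.45),y),.055+r*np.cos(a-.45)]
for q in proj(cal('s3.png'),[lp(y,.88,.115) for y in (.11,.04,-.03,-.115)]): cv2.circle(s,tuple(int(round(v)) for v in q),1,(0,0,255),-1)
cv2.imwrite('pics/s3c.png',np.hstack([cv2.resize(s[150:290,230:400],(486,400),interpolation=cv2.INTER_CUBIC),cv2.resize(a['color'][155:255,190:310],None,fx=2.6,fy=4)[:400]])); print(read_state()['force'],read_state()['time_s'])
```

```text
[-0.46186853  0.54292068  0.01367663] 24.3
```

View pics/s3c.png

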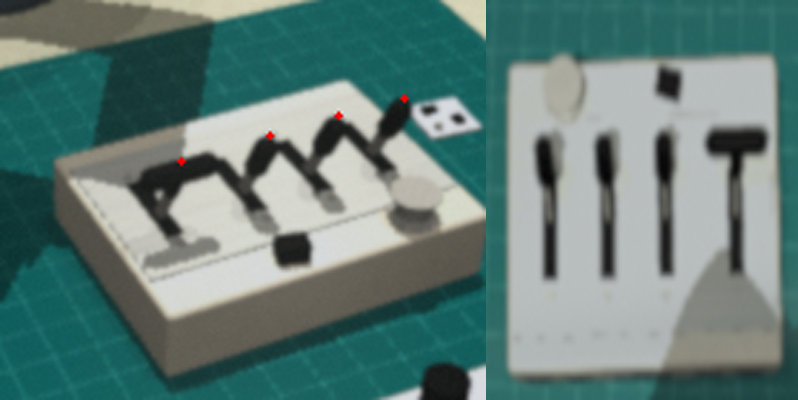

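All four levers are over, with their tops on the predicted 0.88 rad marks at (404,98), (338,115), (270,135) and (181,161) in the crop. The spool and relay haven't moved, and the arm is clear.

```bash
python3 -c "
from rig import *
print(hand_in())"
```

```text
the job is handed in; nothing more can be done
None
```

I handed the job in with all four levers fully over on their stops (feeds 3, 1, 2, then the main) after about 24 s; the highest force reading was about 9 N, the spool and relay looked unmoved, and the arm was clear.

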